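# Slide the tube rack home in the drying bay

## Robot

A 6-joint arm with a two-finger parallel gripper is mounted at the origin on a cart in front of the work surface, level with it; the furniture and walls round the work are solid. World frame = base frame: x ahead of the robot, y to its left, z up, the work surface at z = 0. Lengths are in mm, angles in rad, forces in N, time in s.
With the tool pointing down it reaches from about 375 to 925 mm from the base axis. Payload 5.7 kg.
Tool frame: the origin (TCP) lies on the mounting face of the last link; the fingertips stand 173 mm ahead of it and the grasp point (between the pads) lies 155 mm ahead of it; z points along the fingers, y is the line along which they close (so a half turn about z gives the same grasp; the last joint's range is limited). The gripper opens to 85 mm and grips with 20 to 120 N. Pads are 22 mm wide; open, the fingers measure 114 mm over their backs; the gripper's body (76 mm by 85 mm) begins 54 mm behind the grasp point. The pads swing forward as they close: fully open they stand 13 mm farther back than shut.
Start: joints at [-1.456, 0.359, 1.51, -0, 1.272, -0.115], TCP at [136.659, -584.217, 404.667] pointing down, gripper open.
Joint ranges: [-2.97, 2.97], [-1.01, 2.36], [0.21, 2.38], [-0.96, 4.11], [0.2, 2.71], [-2.98, 2.98]. Speed limits (rad/s): [2.39, 2.39, 3.14, 3.14, 3.14, 3.14].

## Interface

Orientations are given as [roll, pitch, yaw] about the fixed x, y, z axes, in that order (R = Rz(yaw) Ry(pitch) Rx(roll)).
In Python, from cell import env, ik, imaging gives the robot as it stands. Calls block until the motion is done:
- env.move_pose(position, orientation): joint-space move of the TCP to a pose.
- env.movel(position, rotation=None, velocity=150): straight line of the TCP; rotation=None keeps the orientation; velocity is the mean speed in mm/s.
- env.goto_joints(angles): joint-space move.
- env.grip(opening): finger opening in mm; the grip force is fixed at half the most; returns when the fingers have stopped.
- env.sleep(seconds).
- ik(position, orientation): joint angles nearest the present ones, or None.
- env.get_obs(): the state.
- imaging.capture(name): name is "side" or "top" or "wrist"; returns (picture, depth): 384x512x3 uint8, red, green, blue; 384x512 float32, mm along the optical axis (not along the pixel's ray), 0 where there is no reading.
- imaging.calibration(name): a dict with "fov_y" (degrees; the focal length in pixels is half the picture's height over the tangent of half this angle, whatever the lens; pixels are square), "cx", "cy" (the principal point, pixels), "pose" (4x4, takes a point from camera to world coordinates); the wrist camera has in their place "hand_eye" (4x4, takes a point from camera to tool coordinates, whose origin is the TCP and whose axes are the flange's). Camera axes: x right, y down, z forward; pixel columns grow to the right and rows downward; lengths in mm; the calibration is good to about 2 mm. A picture is of the moment at which its call begins: read the wrist's pose just before it. calibration takes no time and is no camera call.
A pose or a line that the arm cannot do raises env.MotionError and nothing moves.
- env.sign_off(): hands the job in; it is judged then, once.
The state is a dict: "time_s": time; "joints": joint angles; "qd": joint speeds; "joint_torque": joint torques, N m; "tool_pos": TCP position; "ee_rot": TCP orientation; "force": force on the tool from outside, world axes, zero at the start; "wrist_torque": the same for the moment, N m; "opening": finger opening in mm; "grip_force": force on a finger pad.
Only numpy, scipy, OpenCV 4.12 (cv2) and the standard library are available. Lean on these libraries where they do the work, as an engineer would, in place of code of your own. Each camera call takes 0.05 s, during which the arm holds its last target. There are 200 camera calls.

## Task

First take the white jar out of the drying bay's track and stand it upright on the worktop, clear of the track. Then set the blue tube rack upright in the track, lengthways, and push it in under the hood until you feel it come fully home against the sprung contact at the back, but gently: do not shove the contact's mount back. Leave the other things on the bench alone.

Things in the scene. Friction and masses are not known exactly. Their poses are not given: they have to be found in the camera images.
- drying_bay: white drying bay fixed on the worktop, 400 x 104 mm. Origin on the worktop below the middle of the hood's mouth; x runs along the track into the hood (to the robot's right, roughly along the front edge), y away from the robot, z up. Open track at local x -200 to 0: floor 6 mm above the worktop, two grey rails 70 mm apart with tops at 20 mm. Hood at local x 0 to 200.
- mouth (a point): middle of the hood's lower lip, 102 mm above the worktop. Opening 86 mm wide below it; above it the front face leans back at 48 degrees from level up to 202 mm, so a tool that follows the rack in must be tilted, leaning back along the track away from the hood.
- home_near (a point): on the track floor, 12 mm out from the mouth. When home the rack's rear end lies somewhere from here to 22 mm inside the mouth, a different depth each time; its other end then holds the hidden contact fully pressed.
- tube_rack: blue plastic test tube rack, empty, loose, 62 wide x 149 long x 78 mm high, 0.25 to 0.42 kg. Origin: centre of underside; x across the width, y along the length, z up. Solid end plates 62 wide, 4 thick, up to 78 mm; between them the sides are open but for shelf edges at 36-40 and 73-76 mm up. It starts beyond the track; either end may go in first.
- white_jar: white screw-cap jar with a green stripe, loose, 40 mm diameter, 74 mm high (cap 33 mm diameter above 56 mm), about 0.12 kg; origin at the centre of its underside. It starts standing in the track.
- contact (a joint): travel of the sprung contact hidden in the bay: 0 free, 0.008 m fully pressed in by a rack that is home (under 1 N); beyond that the contact is firm
- contact_block (a joint): how far the contact's mount has been shoved back from its setting, m; 0 at the start, it gives way at about 10 N
- yellow_jar: bystander: jar with yellow cap, 70 mm diameter, 124 mm high; origin under its centre
- blue_bottle: bystander: white bottle with blue cap, 71 mm diameter, 151 mm high; origin under its centre
- beaker: bystander: glass beaker, 58 mm diameter, 72 mm high; origin under its centre
- timer: bystander: white bench timer, 58 x 62 x 20 mm; origin under its centre
- small_jar: bystander: low jar with yellow cap, 62 mm diameter, 72 mm high; origin under its centre
Not all that is in view belongs to the job. What is shaped like the white_jar but pink or purple is not meant.

How it is judged:
By the outcome, as a careful person would: the job done as asked, in the order asked, and still so for the second after the job is handed in, with the robot touching nothing.
It also fails if it takes over 69 s, if anything falls off the work surface, if the arm or the gripper's body presses on something with over 40 N, if the wrist force passes 120 N, or if a joint passes its speed limit or range.

## Working session

There is one attempt and no reset: what is moved stays moved. The work goes in short steps, each a Python script; the robot and the scene stay as the last script left them, time stands still between calls to the robot, and variables do not carry over. Pictures are saved under pics/ and viewed, at most 10 in all, crops included, and the job is handed in when it is done.

```bash
ls; mkdir -p pics; python3 - <<'E'
from cell import env, ik, imaging
import cv2, numpy as np
for n in ("side","top"):
    p,d=imaging.capture(n); np.savez(f"pics/{n}.npz",p=p,d=d)
    cv2.imwrite(f"pics/{n}1.png",p[:,:,::-1])
    print(n,imaging.calibration(n))
print(imaging.calibration("wrist")); print(env.get_obs())
E
```

```text
pics
side {'fov_y': 57.66011828567026, 'cx': 260.0644220023429, 'cy': 187.76284025528972, 'pose': array([[-7.81402126e-01, -3.17184611e-01,  5.37405471e-01,
        -2.29168525e+02],
       [-6.24000666e-01,  4.05192020e-01, -6.68163599e-01,
         1.03196538e+03],
       [-5.82119661e-03, -8.57445829e-01, -5.14541314e-01,
         7.62534791e+02],
       [ 0.00000000e+00,  0.00000000e+00,  0.00000000e+00,
         1.00000000e+00]])}
top {'fov_y': 44.76276142229226, 'cx': 255.0901438887801, 'cy': 197.60995713617783, 'pose': array([[-2.39317879e-02, -9.85611032e-01,  1.67326518e-01,
         1.92619109e+02],
       [-9.99693310e-01,  2.46599086e-02,  2.27477181e-03,
         1.50290547e+02],
       [-6.36829684e-03, -1.67220762e-01, -9.85898910e-01,
         1.80778004e+03],
       [ 0.00000000e+00,  0.00000000e+00,  0.00000000e+00,
         1.00000000e+00]])}
{'fov_y': 71.49603409670233, 'cx': 253.91595583785474, 'cy': 189.858496047215, 'hand_eye': array([[-4.08046231e-05, -9.48487238e-01, -3.16815336e-01,
         8.12097444e+01],
       [ 9.99999548e-01, -3.39582443e-04,  8.87851
[... 187 characters left out ...]
 1.00000000e+00]])}
{'time_s': 0.1, 'joints': array([-1.45606071e+00,  3.59459511e-01,  1.51130327e+00, -1.17809797e-05,
        1.27250306e+00, -1.15109894e-01]), 'qd': array([-0.00025517, -0.00322544, -0.00281908, -0.00205739,  0.00011275,
        0.00189035]), 'joint_torque': array([ 9.99443073e-04, -5.28650916e+01, -2.79349262e+01,  7.68566224e-05,
        5.03293559e-03,  3.63682477e-05]), 'tool_pos': array([ 136.64480786, -583.91211413,  403.92956517]), 'ee_rot': array([-3.13992924e+00, -1.80995236e-04,  2.29848835e-01]), 'force': array([0.5829011 , 0.06404331, 0.58756349]), 'wrist_torque': array([-0.04067355, -0.00263299, -0.02043924]), 'grip_force': 0.0, 'opening': 85.30679551387146}
```

View pics/top1.png

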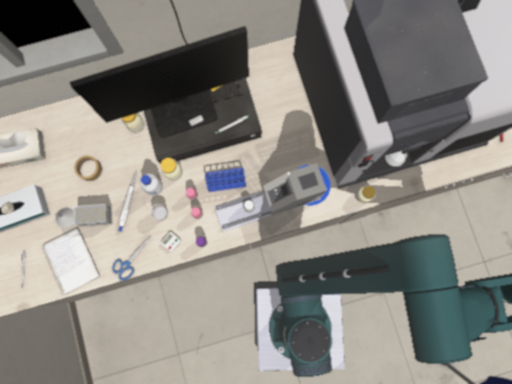

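View pics/side1.png

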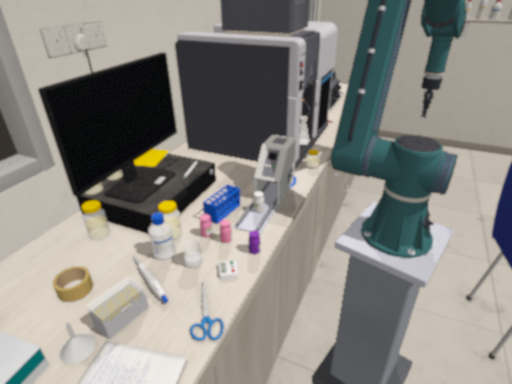

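Top view: bay from (218,212) to (330,185) with the hood at right, white jar at (249,205) in the track, rack at (225,177) beyond it, and pink and purple jars at left. In the side view the rack is at (222,203) and the jar at (258,200).

```bash
cat > h.py <<'E'
from cell import env, ik, imaging
import cv2, numpy as np
from scipy.spatial.transform import Rotation as R
def T(o=None):
    o=o or env.get_obs(); M=np.eye(4); M[:3,:3]=R.from_euler('xyz',o['ee_rot']).as_matrix(); M[:3,3]=o['tool_pos']; return M
def cloud(name,d,M=None):
    c=imaging.calibration(name); f=192/np.tan(np.radians(c['fov_y']/2))
    v,u=np.mgrid[:384,:512]; P=np.stack([(u-c['cx'])*d/f,(v-c['cy'])*d/f,d],-1)
    M=c['pose'] if M is None else M@c['hand_eye']
    W=P@M[:3,:3].T+M[:3,3]; W[d==0]=np.nan; return W
def look(name,fn):
    M=T(); p,d=imaging.capture(name); W=cloud(name,d,M if name=='wrist' else None)
    np.savez(f'pics/{fn}.npz',p=p,W=W,M=M); cv2.imwrite(f'pics/{fn}.png',cv2.resize(p[:,:,::-1],(768,576))); return p,W
E
python3 - <<'E'
from h import *
z=np.load('pics/top.npz'); W=cloud('top',z['d'])
for n,(u,v) in dict(jar=(249,205),rack=(225,177),track=(225,213),trackend=(265,198),hood=(315,185),pink1=(191,192),pink2=(196,212),yj=(170,168),purple=(201,241),bench=(225,250),bk=(160,212)).items(): print(n,W[v,u].round())
M=T(); print(M.round(2))
E
```

```text
jar [458. 178.  83.]
rack [568. 266.  81.]
track [440. 273.   7.]
trackend [495. 116.  11.]
hood [506. -58. 198.]
pink1 [514. 396.  74.]
pink2 [437. 377.  79.]
yj [599. 468. 120.]
purple [329. 360.  63.]
bench [297. 276.  -3.]
bk [449. 525.  18.]
[[ 9.7000e-01  2.3000e-01 -0.0000e+00  1.3664e+02]
 [ 2.3000e-01 -9.7000e-01  0.0000e+00 -5.8391e+02]
 [ 0.0000e+00 -0.0000e+00 -1.0000e+00  4.0393e+02]
 [ 0.0000e+00  0.0000e+00  0.0000e+00  1.0000e+00]]
```

```bash
python3 - <<'E'
from h import *
env.move_pose([150,-400,450],[np.pi,0,0.2])
q=env.get_obs()['joints']; q2=ik([400,150,450],[np.pi,0,0]); print(q,q2)
env.move_pose([400,150,450],[np.pi,0,0])
env.move_pose([560,190,450],[np.pi,0,0])
env.sleep(.2)
look('wrist','w1'); print(env.get_obs()['time_s'])
E
```

```text
[-1.37422916e+00  5.90559450e-02  1.78968677e+00 -2.19816110e-04
  1.29053236e+00 -3.55438406e-03] [ 1.96780439e-01  5.83953475e-02  1.79136459e+00 -4.44089210e-16
  1.29183272e+00  1.76757677e+00]
4.0
```

View pics/w1.png

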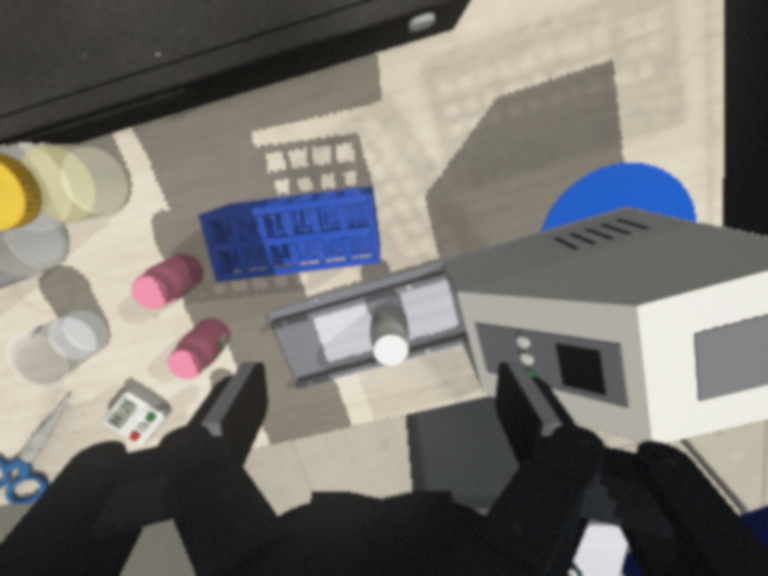

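Wrist view: jar cap at (390,348), track rails from (270,318)/(295,383) to (445,265)/(470,335), rack from (200,212) to (378,282), with pink jars at its left.

```bash
python3 - <<'E'
from h import *
z=np.load('pics/w1.npz'); p=z['p'].astype(int); W=z['W']; v,u=np.mgrid[:384,:512]; u=u*1.5; v=v*1.5
def rect(m,n):
    P=W[m][:,:2].astype(np.float32); (c,s,a)=cv2.minAreaRect(P); print(n,m.sum(),np.round(c,1),np.round(s,1),round(a,1), 'z',np.round(np.nanpercentile(W[m][:,2],[5,50,95]),1)); return cv2.boxPoints(((c),s,a)).round()
x,y,zz=np.moveaxis(W,-1,0)
blue=(p[...,2]>p[...,0]+50)&(v<300)&(u>180)&(u<400)
print(rect(blue&(zz>66)&(zz<90),'rack top'))
jar=(u>360)&(u<420)&(v>290)&(v<375)&(zz>64)&(zz<95); rect(jar,'cap')
roi=(u>255)&(u<455)&(v>250)&(v<395)&~blue
rail=roi&(zz>14)&(zz<26); 
n,l,s,c=cv2.connectedComponentsWithStats(rail.astype(np.uint8))
for i in range(1,n):
    if s[i,4]>60: print(rect(l==i,f'rail{i}'), s[i,:4]*1.5)
# rail lines by fit
for i in range(1,n):
    if s[i,4]>60: print(cv2.fitLine(W[l==i][:,:2].astype(np.float32),cv2.DIST_HUBER,0,.01,.01).ravel())
bench=(zz>-8)&(zz<8)&(u<400)&(v>380)&(v<430); print(np.nanmedian(zz[bench]))
floor=roi&(abs(zz-6)<5)&(u>300)&(u<360)&(v>310)&(v<350);print('floor',np.nanmedian(zz[floor]))
for n,(a,b) in dict(pink1=(150,292),pink2=(185,362),timer=(135,410),hoodlow=(442,262)).items(): print(n,W[int(b/1.5),int(a/1.5)].round())
hood=(u>440)&(zz>60)&(zz<230); print(rect(hood&(zz>195),'hoodtop'))
E
```

```text
rack top 2782 [568.3 267.1] [ 61.8 147.3] 6.9 z [74.2 75.8 77.5]
[[529. 336.]
 [546. 190.]
 [608. 198.]
 [590. 344.]]
cap 486 [463.8 180.6] [32.8 32.9] 33.5 z [69.5 79.8 81.1]
rail2 656 [488.1 215.9] [  8.9 198. ] 17.2 z [15.3 19.1 20.7]
[[455. 309.]
 [513. 120.]
 [522. 123.]
 [463. 312.]] [270.  271.5 177.   57. ]
rail5 185 [431.6 135.2] [ 7.8 61.2] 17.3 z [14.9 19.1 20.6]
[[419. 163.]
 [437. 105.]
 [444. 107.]
 [426. 166.]] [403.5 337.5  52.5  22.5]
rail6 304 [400.3 237.6] [  9.2 104.9] 17.4 z [14.7 19.1 20.7]
[[380. 286.]
 [412. 186.]
 [420. 189.]
 [389. 289.]] [295.5 358.5  88.5  30. ]
[ 2.9280472e-01 -9.5617229e-01  4.9698813e+02  1.9026598e+02]
[ 3.0244935e-01 -9.5316547e-01  4.3352905e+02  1.3360094e+02]
[ 2.8695518e-01 -9.5794404e-01  4.0091675e+02  2.3931479e+02]
-0.6789346573285115
floor 5.5018197915431415
pink1 [519. 400.  75.]
pink2 [446. 380.  74.]
timer [350. 479.  17.]
hoodlow [529. 124.   6.]
hoodtop 9280 [515.5  -7.5] [106.1  85.5] 16.0 z [197.4 202.  203.9]
[[453.  19.]
 [476. -63.]
 [578. -34.]
 [555.  48.]]
```

```bash
cat >> h.py <<'E'
a=np.radians(17.3); ex=np.array([np.sin(a),-np.cos(a),0]); ey=np.array([np.cos(a),np.sin(a),0]); ez=np.array([0,0,1.])
O=np.array([480.8,108.9,0])
def L(x,y,z): return O+x*ex+y*ey+z*ez
def down(ang): return [np.pi,0,ang+np.pi/2]   # closing line along (cos ang, sin ang)
def tilt(th):
    zt=np.sin(th)*ex-np.cos(th)*ez; M=np.stack([np.cross(ey,zt),ey,zt],1)
    return R.from_matrix(M).as_euler('xyz'), zt
E
python3 - <<'E'
from h import *
W=np.load('pics/w1.npz')['W'].reshape(-1,3)
for c in [(640,130),(620,130),(640,110),(600,110)]:
    for r in (35,65,90):
        m=np.hypot(W[:,0]-c[0],W[:,1]-c[1])<r; print(c,r,m.sum(),np.nanpercentile(W[m,2],[1,99,100]).round())
print(ik([640,130,205],down(a)),ik([563,312,203],down(np.radians(6.8))))
for th in (40,45,50,55,60):
    o,zt=tilt(np.radians(th))
    print(th,[np.round(q,2) if (q:=ik(L(x,0,32)-173*zt,o)) is not None else None for x in (-130,-60,20)])
E
```

```text
(640, 130) 35 1812 [-2.  2.  2.]
(640, 130) 65 6275 [-2.  2.  3.]
(640, 130) 90 29724 [ -2. 374. 376.]
(620, 130) 35 1727 [-2.  2.  2.]
(620, 130) 65 19733 [ -2. 374. 376.]
(620, 130) 90 34694 [ -2. 374. 376.]
(640, 110) 35 1820 [-2.  2.  2.]
(640, 110) 65 6279 [-2.  2.  3.]
(640, 110) 90 26040 [ -2. 374. 376.]
(600, 110) 35 4933 [ -2. 369. 370.]
(600, 110) 65 21292 [ -2. 373. 376.]
(600, 110) 90 35741 [ -2. 374. 376.]
[ 9.47000904e-02  6.48413315e-01  1.56357311e+00 -4.44089210e-16
  9.29606231e-01 -2.07241870e-01] [ 3.98794564e-01  6.41162402e-01  1.58763314e+00 -4.44089210e-16
  9.12797116e-01  2.80112175e-01]
40 [array([ 0.78,  0.72,  1.74, -0.68,  1.15,  0.91]), array([ 0.66,  0.7 ,  1.83, -0.76,  1.06,  0.9 ]), array([ 0.52,  0.67,  1.9 , -0.87,  0.96,  0.88])]
45 [array([ 0.81,  0.77,  1.71, -0.72,  1.22,  0.96]), array([ 0.7 ,  0.74,  1.8 , -0.8 ,  1.13,  0.96]), array([ 0.57,  0.72,  1.89, -0.92,  1.03,  0.96])]
50 [array([ 0.84,  0.82,  1.68, -0.75,  1.29,  1.01]), array([ 0.74,  0.79,  1.78, -0.84,  1.2 ,  1.02]), array([ 0.61,  0.77,  1.87, -0.96,  1.1 ,  1.03])]
55 [array([ 0.87,  0.86,  1.65, -0.78,  1.36,  1.04]), array([ 0.77,  0.84,  1.75, -0.87,  1.27,  1.06]), None]
60 [array([ 0.89,  0.92,  1.62, -0.81,  1.43,  1.07]), array([ 0.8 ,  0.89,  1.73, -0.9 ,  1.34,  1.1 ]), None]
```

```bash
python3 - <<'E'
from h import *
J=[463.8,180.6]; D=[640,120]
env.move_pose([*J,290],down(a)); env.movel([*J,201],velocity=120)
env.grip(20); o=env.get_obs(); print(o['opening'],o['grip_force'],o['time_s'])
env.movel([*J,320],velocity=180); print(env.get_obs()['opening'])
env.movel([*D,320],velocity=250); env.movel([*D,215],velocity=200); env.movel([*D,196],velocity=30)
env.sleep(.2); print(env.get_obs()['force'],env.get_obs()['tool_pos'])
env.grip(75); env.movel([*D,330],velocity=200)
env.move_pose([620,300,400],down(np.radians(6.8))); env.sleep(.1)
look('wrist','w2'); print(env.get_obs()['time_s'])
E
```

```text
38.2736515206197 59.66245472431183 7.0167
38.60037190633712
[-0.08397585 -0.08287186 -0.48645399] [640.13752884 120.0238459  195.86077747]
12.5917
```

View pics/w2.png

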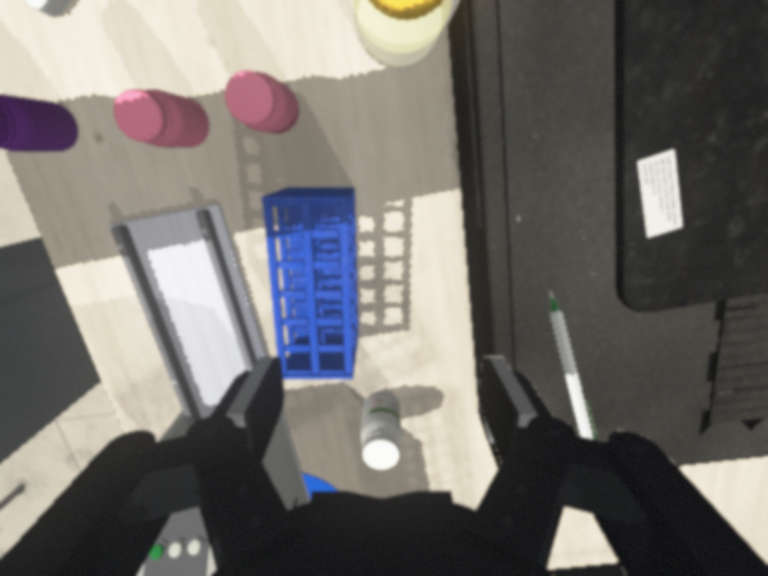

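The jar stands upright at (380,430), clear of the track. The track is empty from (120,220) to (210,410) and the rack is at (312,285). I'll measure both again from this closer frame.

```bash
python3 - <<'E'
from h import *
z=np.load('pics/w2.npz'); p=z['p'].astype(int); W=z['W']; v,u=np.mgrid[:384,:512]*np.float64(1.5)
zz=W[...,2]
blue=(p[...,2]>p[...,0]+50)&(v<390)&(u>250)&(u<370)&(zz>66)&(zz<90)
c,s,an=cv2.minAreaRect(W[blue][:,:2].astype(np.float32)); print(c,s,an)
print(np.nanpercentile(zz[blue],50))
rail=(u>100)&(u<262)&(v>190)&(v<400)&(zz>15)&(zz<25)
n,l,st,_=cv2.connectedComponentsWithStats(rail.astype(np.uint8))
for i in range(1,n):
    if st[i,4]>80:
        P=W[l==i]; r=cv2.minAreaRect(P[:,:2].astype(np.float32)); q=P-O; print('rail',np.round(r[0],1),np.round(r[1],1),round(r[2],2),'local y',np.median(q@ey).round(1),'x',np.percentile(q@ex,[0,100]).round(1), 'slope', np.degrees(np.polyfit(q@ex,q@ey,1)[0]).round(2))
E
```

```text
(567.5223388671875, 267.8243103027344) (61.04936599731445, 149.4941864013672) 6.88604211807251
76.0123235122528
rail [481.1 235.6] [  8.7 157.8] 16.96 local y 38.9 x [-199.8  -42. ] slope -0.32
rail [410.2 200.9] [  9.3 182.2] 17.08 local y -38.7 x [-199.9  -17.7] slope -0.25
```

```bash
sed -i 's/radians(17.3)/radians(17.15)/' h.py; python3 - <<'E'
from h import *
G=[563.1,307.2]; r=down(np.radians(6.9))
env.grip(85)
env.move_pose([*G,300],r); env.movel([*G,203],velocity=120)
env.grip(40); o=env.get_obs(); print(o['opening'],o['grip_force'],o['time_s'])
env.movel([*G,290],velocity=100); o=env.get_obs(); print(o['opening'],o['force'],o['wrist_torque'])
env.movel(L(-130,0,290),down(a),velocity=120)
env.movel(L(-130,0,240),velocity=100); env.sleep(.2)
look('wrist','w3'); look('side','s3'); p=cv2.imread('pics/s3.png')[200:400,250:520]
w=cv2.imread('pics/w3.png'); s=cv2.resize(p,(540,400)); cv2.imwrite('pics/c3.png',np.hstack([cv2.resize(w,(533,400)),s])[:, :]); cv2.imwrite('pics/c3.png',cv2.resize(cv2.imread('pics/c3.png'),(800,300)))
print(env.get_obs()['time_s'])
E
```

```text
58.78244020915633 74.40822646021843 14.7167
58.75443252378785 [-0.6997335   1.00054186 -3.02699111] [ 0.12304449  0.02402139 -0.01178012]
18.0167
```

View pics/c3.png

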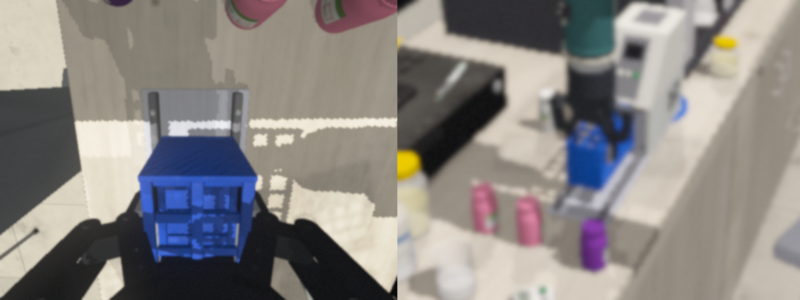

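The rack is held above the track and looks aligned: the track end is at (195,90) in the left half, and the rack is upright at (600,150) in the right half. Checking its pitch and lateral offset numerically.

```bash
python3 - <<'E'
from h import *
z=np.load('pics/w3.npz'); p=z['p'].astype(int); W=z['W']; q=(W-O); x,y,zz=q@ex,q@ey,W[...,2]
b=(p[...,2]>p[...,0]+40)&(abs(y)<50)
print('z top pct',np.nanpercentile(zz[b],[50,95,99]))
t=b&(zz>100)&(zz<135); P=np.stack([x[t],y[t],zz[t]],1); top=P[P[:,2]>np.percentile(P[:,2],40)]
A=np.c_[top[:,:2],np.ones(len(top))]; 
for _ in range(6):
    k,*_r=np.linalg.lstsq(A,top[:,2],rcond=None); e=np.abs(A@k-top[:,2]); A,top=A[e<max(2,np.percentile(e,80))],top[e<max(2,np.percentile(e,80))]
print('slopes deg',np.degrees(k[:2]),k[2],len(top),top[:,0].min(),top[:,0].max())
print('rect',cv2.minAreaRect(top[:,:2].astype(np.float32)))
e=b&(x<-155); print('end plate',np.nanpercentile(y[e],[1,99]),np.nanpercentile(x[e],[1,50]),np.nanpercentile(zz[e],[2,98]))
pl=b&(x<-160)&(x>-176); print(np.polyfit(zz[pl],x[pl],1))
r=(zz>15)&(zz<25)&(x>-199)&(x<-178)&(abs(y)<46)
print('rails',np.median(y[r&(y>0)]),np.median(y[r&(y<0)]))
E
```

```text
z top pct [105.69960207 114.15026961 139.58566797]
slopes deg [-1.45662458  0.04980611] 109.23739395160719 6260 -165.5497785031039 -106.53237225861231
rect ((-135.90982055664062, 0.2718658447265625), (61.52375030517578, 59.02901840209961), 89.67864990234375)
end plate [-29.0408477  29.79536  ] [-165.23889351 -164.6083006 ] [ 44.36586376 114.89267389]
[ 1.83663792e-02 -1.66060244e+02]
rails 36.694306523618174 -39.84795779584396
```

```bash
python3 - <<'E'
from h import *
Y=-0.7
env.movel(L(-130,Y,215.5),velocity=80)
F0=env.get_obs()['force']; print(F0)
for x in range(-120,-49,10):
    env.movel(L(x,Y,215.5),velocity=60); f=env.get_obs()['force']-F0
    if abs(f@ex)>6 or abs(f@ey)>8: print('hit',x,f@ex,f@ey); break
print(x,f@ex,f@ey,f[2],env.get_obs()['time_s'])
if x==-50:
    for z in np.arange(214.5,208.9,-1):
        env.movel(L(-50,Y,z),velocity=20); f=env.get_obs()['force']-F0
        if f[2]>7: break
    print('down',z,f, env.get_obs()['time_s'])
E
```

```text
[-0.21503776 -0.35385975 -2.47800687]
-50 -0.7539455540658816 0.14010260241178762 -0.5456643231004747 21.0083
down 209.5 [-1.57456906  0.71785121 11.79032108] 22.5083
```

```bash
python3 - <<'E'
from h import *
Y=-0.7
env.grip(80); env.movel(L(-55,Y,300),velocity=120)
th=np.radians(45); o,zt=tilt(th)
env.move_pose(L(-170,Y,400),down(a)); env.sleep(.1)
look('wrist','w4')
print(env.get_obs()['time_s'])
z=np.load('pics/w4.npz'); p=z['p'].astype(int); W=z['W']; q=(W-O); x,y,zz=q@ex,q@ey,W[...,2]
b=(p[...,2]>p[...,0]+40)&(abs(y)<50)&(x<0)&(x>-150)
print('z',np.nanpercentile(zz[b],[5,50,95]),'x',np.nanpercentile(x[b],[1,50,99]),'y',np.nanpercentile(y[b],[1,99]))
r=(zz>15)&(zz<25)&(x>-195)&(x<-100)
for s in (1,-1):
    m=r&(y*s>30)&(y*s<46); print('rail',np.median(y[m]),np.degrees(np.polyfit(x[m],y[m],1)[0]))
t=b&(zz>78)&(zz<90); print(cv2.minAreaRect(np.stack([x[t],y[t]],1).astype(np.float32)))
E
```

```text
24.575
z [11.66878526 78.12538337 83.27631001] x [-86.68768291 -58.54532268  -1.43310652] y [-34.02935362  27.14626236]
rail 36.625498242857105 -0.14629551760930404
rail -40.64875336411409 -0.2600622623644893
((-43.32878875732422, -4.0216064453125), (87.11304473876953, 61.390541076660156), 0.9761810898780823)
```

View pics/w4.png

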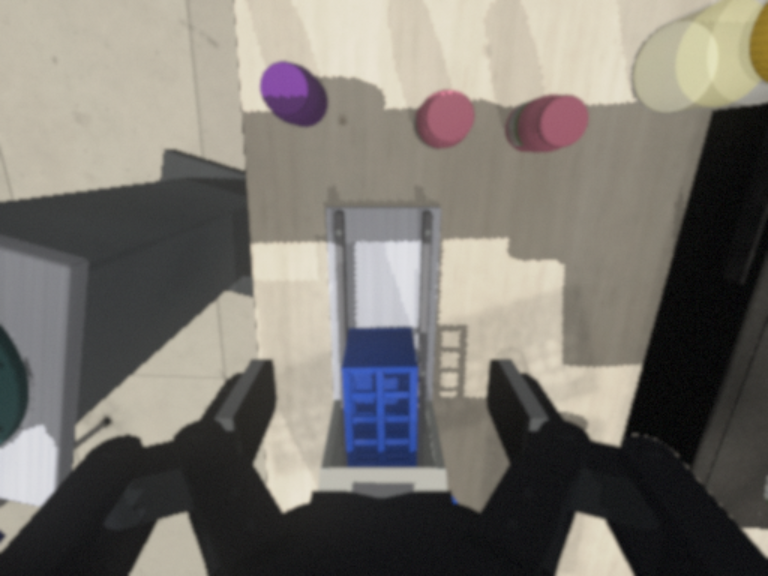

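The rack sits level in the track with its end plate at (380,330) and its front under the lip. The pushing pose clears the pink jars at (445,120) and (550,122).

```bash
cat > push.py <<'E'
from h import *
Y=-2.5; Z=48; th=np.radians(45); rot,zt=tilt(th)
def tip(x,z=Z): return L(x,Y,z)-173*zt
def fx(n=4):
    s=[]
    for _ in range(n): env.sleep(.02); s.append(env.get_obs()['force']@ex)
    return -np.mean(s)
E
python3 - <<'E'
from push import *
env.grip(20)
env.move_pose(tip(-115,170),rot); env.movel(tip(-115),velocity=150); env.sleep(.2)
f0=fx(10); np.save('f0.npy',f0); print('f0',f0,env.get_obs()['opening'],env.get_obs()['time_s'])
for x in list(range(-105,-34,5)):
    env.movel(tip(x),rot,velocity=40); f=fx(2)-f0; print(x,round(f,2),end='; ')
    if f>5: break
print(env.get_obs()['time_s'])
E
```

```text
f0 0.20398864142675127 19.85645040094099 27.2
-105 0.11; -100 0.07; -95 -0.04; -90 0.18; -85 0.08; -80 0.45; -75 -0.56; -70 -0.36; -65 -0.11; -60 0.16; -55 -0.89; -50 -0.21; -45 -0.48; -40 -0.28; -35 -0.27; 31.95
```

```bash
python3 - <<'E'
from push import *
look('wrist','w5'); s,W=look('side','s5'); 
c=cv2.resize(s[150:250,200:330,::-1],(520,400),interpolation=cv2.INTER_CUBIC)
cv2.imwrite('pics/c5.png',np.hstack([cv2.resize(cv2.imread('pics/w5.png'),(533,400)),c])); cv2.imwrite('pics/c5.png',cv2.resize(cv2.imread('pics/c5.png'),(800,304)))
E
```

```text
(no output)
```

View pics/c5.png

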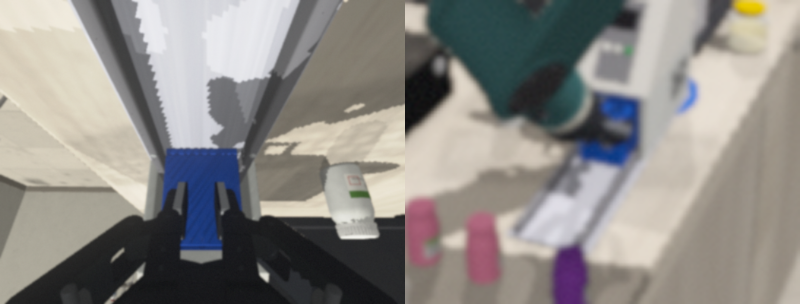

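The fingers meet the end plate at (205,200), and the rack has moved up to the mouth, so sliding friction is just low. Next: fine steps.

```bash
python3 - <<'E'
from push import *
z=np.load('pics/w5.npz'); p=z['p'].astype(int); W=z['W']; q=W-O; x,y,zz=q@ex,q@ey,W[...,2]
b=(p[...,2]>p[...,0]+40)&(abs(y)<40)&(zz>10)&(zz<75)&(x<0)&(x>-60); print('plate x',np.nanpercentile(x[b],[5,50,95]))
f0=float(np.load('f0.npy')); xx=-35; t0=env.get_obs()['time_s']; log=[]
while xx<18 and env.get_obs()['time_s']<54:
    xx+=0.5; env.movel(tip(xx),rot,velocity=10); f=fx(2)-f0; log.append((xx,round(f,2)))
    if f>3:
        f=fx(5)-f0; log.append((xx,round(f,2)))
        if f>3: break
print(log[::6],log[-14:]); print(env.get_obs()['time_s'],t0)
E
```

```text
plate x [-29.05276875 -27.93291085 -26.89673636]
[(-34.5, np.float64(-0.23)), (-31.5, np.float64(1.11)), (-28.5, np.float64(0.55)), (-25.5, np.float64(0.87)), (-22.5, np.float64(1.51)), (-20.0, np.float64(3.28))] [(-26.0, np.float64(2.04)), (-25.5, np.float64(0.87)), (-25.0, np.float64(1.45)), (-24.5, np.float64(1.22)), (-24.0, np.float64(1.29)), (-23.5, np.float64(0.66)), (-23.0, np.float64(1.59)), (-22.5, np.float64(1.51)), (-22.0, np.float64(1.5)), (-21.5, np.float64(1.69)), (-21.0, np.float64(1.32)), (-20.5, np.float64(1.96)), (-20.0, np.float64(3.2)), (-20.0, np.float64(3.28))]
40.6333 32.05
```

```bash
python3 - <<'E'
from push import *
f0=float(np.load('f0.npy')); xx=-20; log=[]
while xx<18 and env.get_obs()['time_s']<52:
    xx+=0.25; env.movel(tip(xx),rot,velocity=10); f=fx(4)-f0; log.append((xx,round(float(f),2)))
    if f>5: break
print(log); print(env.get_obs()['time_s'])
E
```

```text
[(-19.75, 5.07)]
40.95
```

```bash
python3 - <<'E'
from push import *
f0=float(np.load('f0.npy'))
env.movel(tip(-19.55),rot,velocity=10); f=fx(6)-f0; o=env.get_obs(); print(f,o['force']@ey,o['force'],o['wrist_torque'])
look('wrist','w6'); z=np.load('pics/w6.npz'); p=z['p'].astype(int); W=z['W']; q=W-O; x,y,zz=q@ex,q@ey,W[...,2]
b=(p[...,2]>p[...,0]+40)&(abs(y)<40)&(zz>12)&(zz<75)&(x<5)&(x>-30); print('plate x',np.nanpercentile(x[b],[5,50,95]),'y',np.nanpercentile(y[b],[1,99]),'yaw',np.degrees(np.polyfit(y[b],x[b],1)[0]),'pitch',np.degrees(np.polyfit(zz[b],x[b],1)[0]),np.nanpercentile(zz[b],[1,99]))
r=(zz>15)&(zz<24)&(x>-120)&(x<-20)
for s in (1,-1):
    m=r&(y*s>28)&(y*s<48); print('rail',np.median(y[m]),np.degrees(np.polyfit(x[m],y[m],1)[0]))
d=(zz>3)&(zz<9)&(abs(y)<30)
# mouth lip: white points near z 102
h=(zz>98)&(zz<125)&(abs(y)<48)&(x>-30)&(x<40); print('lip',h.sum(), np.nanpercentile(x[h],[1,5,50]) if h.any() else '')
print(env.get_obs()['time_s'])
E
```

```text
5.922206120839331 0.01422290239880943 [-1.74264189  5.69524049  1.88735351] [ 0.74344826  0.32691133 -0.13818649]
plate x [-14.72789816 -13.65642498 -12.64815467] y [-32.9608661   27.39750898] yaw -0.07259613290258368 pitch -0.33640780337690546 [12.87841727 74.34639463]
rail 35.56892845844558 -0.26254938484489543
rail -39.11841667306684 -0.13390189311475728
lip 250 [-3.47737317 -3.05008143 -0.99259925]
41.35
```

```bash
python3 - <<'E'
from push import *
f0=float(np.load('f0.npy'))
env.movel(tip(-19.35),rot,velocity=10); print('7?',fx(6)-f0)
for x in (-19.6,-19.8,-20,-20.3,-20.7,-21.2,-22,-23,-25,-28): env.movel(tip(x),rot,velocity=10); print(x,round(fx(3)-f0,2),end='; ')
env.sleep(.3); look('wrist','w7'); z=np.load('pics/w7.npz'); p=z['p'].astype(int); W=z['W']; q=W-O; x,y,zz=q@ex,q@ey,W[...,2]
b=(p[...,2]>p[...,0]+40)&(abs(y)<40)&(zz>12)&(zz<75)&(x<5)&(x>-40); print('plate x',np.nanpercentile(x[b],[5,50,95]),env.get_obs()['time_s'])
E
```

```text
7? 7.533825811325147
-19.6 6.06; -19.8 5.79; -20 4.35; -20.3 2.01; -20.7 -0.24; -21.2 0.05; -22 -0.34; -23 -0.52; -25 -0.15; -28 0.15; plate x [-14.94877897 -13.78162483 -12.73383953] 45.35
```

```bash
python3 - <<'E'
from push import *
env.movel(tip(-80),rot,velocity=80); env.movel(tip(-100,200),rot,velocity=150); env.sleep(.2)
look('wrist','w8'); p,_=look('side','s8')
c=cv2.resize(p[130:270,180:370,::-1],(543,400),interpolation=cv2.INTER_CUBIC)
cv2.imwrite('pics/c8.png',cv2.resize(np.hstack([cv2.resize(cv2.imread('pics/w8.png'),(533,400)),c]),(800,297))); print(env.get_obs()['time_s'])
E
```

```text
47.625
```

View pics/c8.png

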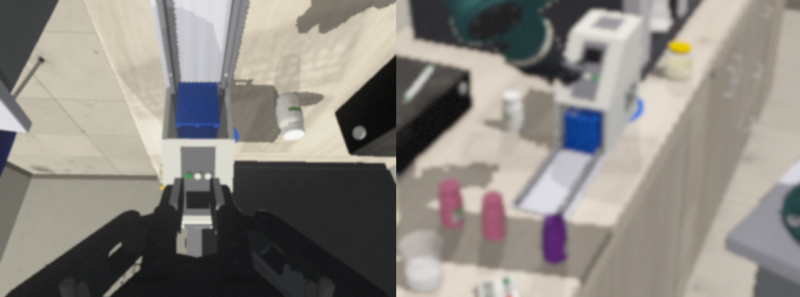

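The rack is in the hood at the mouth (583,130), the jar stands at (513,110), the bystanders are undisturbed and the gripper is clear.

```bash
python3 -c "
from cell import env
print(env.sign_off())"
```

```text
the job is handed in; nothing more can be done
None
```

I handed the job in at about 48 s: the white jar stands upright clear of the track, and the blue rack is under the hood, pushed against a firm stop with at most about 7.5 N. I read that stop as home from the force and the rack's position, about 12 mm outside the mouth and at the near edge of the home range; I could not see the contact itself.

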